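# Take the piston height with the long plunger gauge

### The arm

A 6-joint arm with a two-finger parallel gripper is mounted at the origin on a cart in front of the work surface, level with it; the furniture and walls round the work are solid. World frame = base frame: x ahead of the robot, y to its left, z up, the work surface at z = 0. Lengths are in m, angles in rad, forces in N, time in s.
With the tool pointing down it reaches from about 0.3 to 0.875 m from the base axis. Payload 6.4 kg.
Tool frame: the origin (TCP) lies midway between the tips of the shut fingers; the grasp point (between the pads) lies 19 mm behind it; z points along the fingers, y is the line along which they close (so a half turn about z gives the same grasp; the last joint's range is limited). The gripper opens to 88 mm and grips with 3 to 60 N. Pads are 18 mm wide; open, the fingers measure 123 mm over their backs; the gripper's body (75 mm by 187 mm) begins 45 mm behind the grasp point.
Start: joints at [1.094, 0.181, 1.607, -0, 1.354, -0.206], TCP at [0.154, 0.554, 0.239] pointing down, gripper open.
Joint ranges: [-2.99, 2.99], [-0.89, 2.07], [0.3, 2.58], [-1.14, 4.28], [0, 2.63], [-3.12, 3.12]. Speed limits (rad/s): [2.57, 2.57, 3.01, 3.14, 3.14, 3.14].

### API

Orientations are given as a unit quaternion [x, y, z, w].
In Python, from cell import bot gives the robot as it stands.
- The arm moves only by the tool jog_arm, never from a script. Its argument "deltas" is a list of rows, each a list of 7 numbers: the shift along the world's x, y, z in cm, then the turn, a rotation vector about the world's x, y, z in rad, then the closure, from 0 (fully open) to 1 (shut). A call has 1 to 12 rows; each row shifts and turns the commanded pose from where the row before left it; what a row does not reach is not made up. A row lasts 1/10 s, in which the tool goes at most 50 mm and 8.59 degrees, less where a joint would pass 70% of its speed; a pose out of reach is approached as far as the arm can. A call with a gripper value outside its range is refused whole. The fingers move at their own pace and stop on an object; "newtons" is the grip in N (left out, the last holds). Time passes only in rows, so rows that do not move let the fingers close. It gives the time, the measured TCP pose, the force, the opening and the grip force at its end, in the units of the state.
- bot.sense(): the state, without advancing time (a new reading comes with each control period).
- bot.camera(name): name is "scene" or "top"; returns (picture, depth): 384x512x3 uint8, red, green, blue; 384x512 float32, m along the optical axis (not along the pixel's ray), 0 where there is no reading.
- bot.camera_params(name): a dict with "intrinsics" (3x3 intrinsics, pixels), "D" ([k1, k2, p1, p2, k3] as OpenCV has them; the pictures are not rectified), "R" (3x3) and "t" (3): a world point X has camera coordinates R X + t. Camera axes: x right, y down, z forward; pixel columns grow to the right and rows downward; lengths in m; the calibration is good to about 2 mm. A picture is of the moment at which its call begins. camera_params takes no time and is no camera call.
- bot.finish_job(): hands the job in; it is judged then, once.
The state is a dict: "time": time; "q": joint angles; "joint_vel": joint speeds; "tau": joint torques, N m; "tcp_pos": TCP position; "ee_rot": TCP orientation; "force": force on the tool from outside, world axes, zero at the start; "ft_torque": the same for the moment, N m; "opening": opening from 0.0 (shut) to 1.0 (fully open); "finger_force": force on a finger pad.
Only numpy, scipy, OpenCV 4.12 (cv2) and the standard library are available. Lean on these libraries where they do the work, as an engineer would, in place of code of your own. Each camera call takes 0.05 s, during which the arm holds its last target. There are 200 camera calls.

### The job

Measure how far down the piston stands in the small engine: take the long gauge (the short one does not reach) from the steel tray by its handle and push it down the guide tube until its collar stops square on the tube's mouth, so that the piston pushes in the gauge's friction-held plunger. Draw it back out along the tube without shifting the plunger, and finish still holding the gauge in the gripper, level and motionless in the air, well clear of the engine and a good hand's breadth above the bench, so that the tip can be read. Leave the short gauge, the spark plug and the carburettor where they are.

Things in the scene. Friction and masses are not known exactly. Their poses are not given: they have to be found in the camera images.
- long_gauge: the long depth gauge, plain steel, about 0.1 kg, lying level in one of the tray's two long compartments (which one varies). Origin: on its axis, in the seating face of its 22 mm collar disc (x = -5 to 0 mm); +x runs along the axis to the tip. Sleeve 8 mm thick from x = 0 to 70 mm, then a round-ended 6 mm plunger to x = 100 mm when fully out. As it lies the axis is 15 mm above the bench, tip towards the tray's -y
- long_gauge_grip (a point): centre of the long gauge's handle, on the axis at x = -35 mm of the gauge: the place to grip. The handle is a dark ribbed square bar 22 x 22 mm, flats facing the gauge's own +-y and +-z, from x = -65 to -5 mm
- long_gauge_tip (a point): the very tip of the long gauge's plunger
- long_gauge_plunger (a joint): how far the plunger is pushed into the sleeve, m: 0 fully out, 0.028 fully in; it starts 0 to 3 mm in. It slides with about 1.5 N of friction and stays where it is left
- short_gauge: the short depth gauge, same handle, collar, lie, origin and axes as the long one, but its rod ends 56 mm from the collar, too short to reach the piston. It lies in the other long compartment; leave it alone
- tray: grey sheet-steel tray 216 x 290 x 26 mm, fixed, walls and floor 4 mm. Origin: centre of its underside, on the bench, z up. A wall along y at x = 0 parts two long compartments, each 102 mm wide, centred at x = -53 and +53 mm, y = -67 to +141 mm, where the gauges lie along y; the end compartment (y = -141 to -71 mm) holds the spark plug
- engine: small finned engine on a flat steel stand, fixed, 130 x 250 x 210 mm, crankcase towards its -y. Origin: underside of the stand, on the bench, z up. Its cylinder is canted: it points up and towards the engine's +y, 35 degrees above level
- guide_tube: steel guide tube in the engine's plug hole, fixed. Origin: centre of its mouth, 178 mm above the bench, where the collar seats; +z points out along its axis, 35 degrees above level. Bore 13 mm flared to 17 mm at the mouth, outside 25 mm; it stands free for 38 mm, then the head begins (45 mm either side of the axis). Collar seated: gauge origin here, gauge +x along this -z
- piston_in_bore (a joint): where the piston stands in the closed cylinder (cannot be seen), m, 0 to 0.014: its flat crown lies 0.078 plus this below the tube's mouth along the axis. Pushes under 60 N do not move it. A seated long gauge ends with its plunger pushed in by 0.022 minus this
- spark_plug: steel and white spark plug, 58 mm long, 21 mm thick, lying in the tray's end compartment; origin at one end. Leave alone
- carburettor: carburettor 62 x 64 x 118 mm standing on the bench behind; origin under its foot. Leave alone

How it is judged:
By the outcome, as a careful person would: the job done as asked, in the order asked, and still so for the second after the job is handed in, while the arm keeps its last pose, push and grip.
It also fails if it takes over 51 s, if anything falls off the work surface, if the arm or the gripper's body presses on something with over 40 N, if the wrist force passes 120 N, or if a joint passes its speed limit or range.

## Working session

There is one attempt and no reset: what is moved stays moved. The work goes in short steps, Python scripts to look and compute and a tool call to move; the robot and the scene stay as the last step left them, time stands still between calls to the robot, and variables do not carry over. Pictures are saved under pics/ and viewed, at most 10 in all, crops included, and the job is handed in when it is done.

Besides the shell and the picture viewer there is one more tool, called after "Emit:" as name([rows], argument=value, ...), one row to a line, values as JSON. jog_arm: Moves the arm, as the interface text tells. Its arguments: {"type":"object","properties":{"deltas":{"type":"array"},"newtons":{"type":"number"}},"required":["deltas"]}

```bash
mkdir -p pics; cat > h.py <<'E'
import numpy as np, cv2
from cell import bot
def grab(n):
    p,d=bot.camera(n); return p,d,bot.camera_params(n)
def pts(d,c):
    K=np.array(c["intrinsics"],float);D=np.array(c["D"],float);R=np.array(c["R"]);t=np.array(c["t"])
    h,w=d.shape; u,v=np.meshgrid(np.arange(w),np.arange(h))
    n=cv2.undistortPoints(np.stack([u,v],-1).reshape(-1,1,2).astype(np.float64),K,D).reshape(h,w,2)
    P=np.dstack([n*d[...,None],d])
    return (P-t)@R   # world
E
python3 - <<'E'
from h import *
for n in("scene","top"):
    p,d,c=grab(n); np.savez(n+"0.npz",p=p,d=d,X=pts(d,c))
    cv2.imwrite(f"pics/{n}0.png",cv2.resize(p[...,::-1],(800,600)))
    print(n,-np.array(c["R"]).T@np.array(c["t"]),np.array(c["R"])[2],c["intrinsics"])
print(bot.sense())
E
```

```text
scene [-0.07563124 -0.34811487  0.83686757] [ 0.60642829  0.43022232 -0.66869536] [[390.05194782   0.         251.34803367]
 [  0.         390.05194782 196.81001105]
 [  0.           0.           1.        ]]
top [0.50005638 0.08796445 1.12682556] [ 0.09401425  0.00122427 -0.9955701 ] [[398.40033339   0.         253.11518718]
 [  0.         398.40033339 189.88711005]
 [  0.           0.           1.        ]]
{'time': 0.1, 'q': array([ 1.09370041e+00,  1.81436917e-01,  1.60790961e+00,  2.50775843e-05,
        1.35380222e+00, -2.06271099e-01]), 'joint_vel': array([ 0.00046706, -0.00137716, -0.00310583, -0.00070744, -0.00188496,
        0.0009186 ]), 'tau': array([ 5.48039770e-04, -4.34826636e+01, -3.42695224e+01,  7.05265207e-02,
        3.40431451e-02, -1.65508908e-05]), 'tcp_pos': array([0.15356088, 0.55361492, 0.23791624]), 'ee_rot': array([ 1.35001599e-01,  9.90845075e-01, -7.28967821e-04, -2.72238198e-04]), 'force': array([ 0.2148789 ,  0.89043134, -0.03588527]), 'ft_torque': array([ 0.03196354, -0.02158924, -0.02887953]), 'finger_force': 0.0, 'opening': 1.001820531734964}
```

View pics/scene0.png

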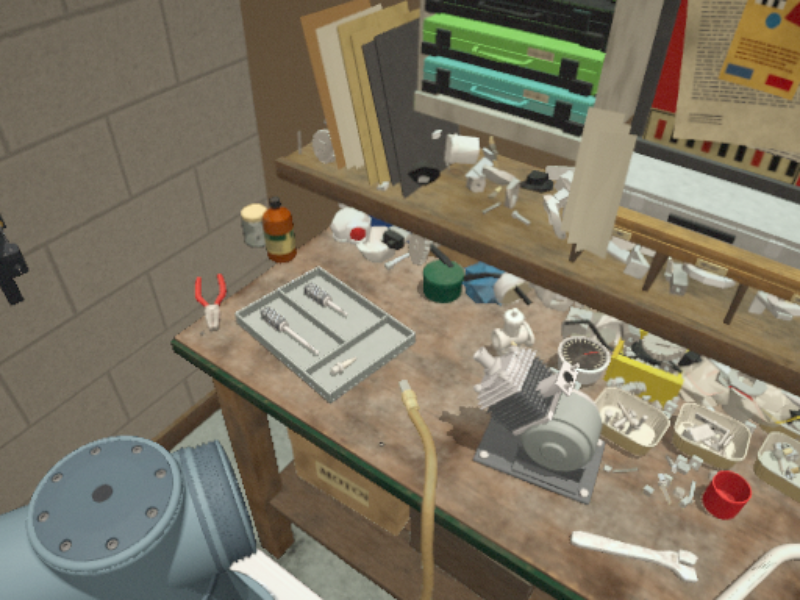

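View pics/top0.png

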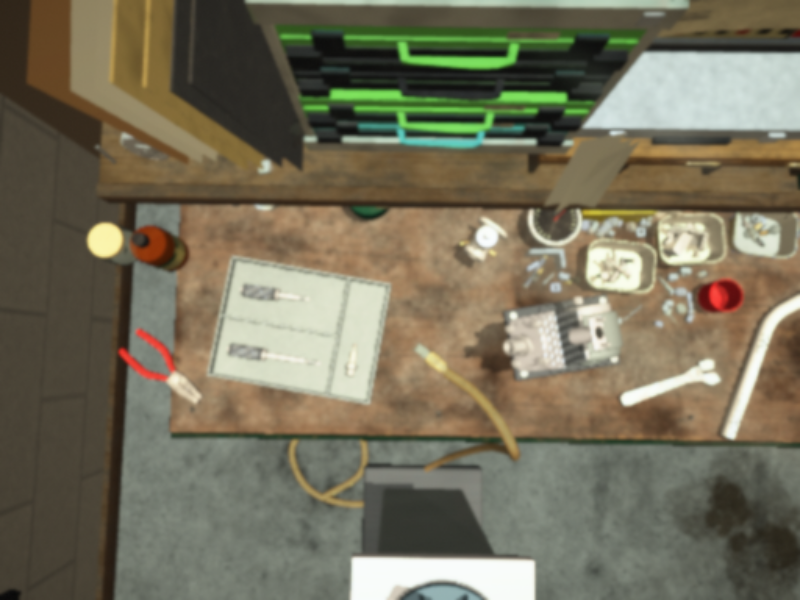

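The top view shows the long gauge in the front compartment: handle at (253,352), tip near (318,362), in 800x600 pixels. The engine is at (560,335), with its cylinder and tube pointing left (+y) and the mouth near (510,345). The scene view shows the tube near (487,357). I'll measure these.

```bash
python3 - <<'E'
from h import *
T=np.load("top0.npz");S=np.load("scene0.npz")
X=T["X"];p=T["p"];g=cv2.cvtColor(p,cv2.COLOR_RGB2GRAY)
def at(X,u,v):  return X[int(round(v*.64)),int(round(u*.64))].round(4)
print("traycorners top",[at(X,*k) for k in((234,259),(388,285),(370,402),(211,375))])
# handle mask: dark pixels in front / back boxes
for nm,(a,b,c,d) in dict(front=(222,332,285,372),back=(236,278,280,306)).items():
    a,b,c,d=[int(k*.64) for k in(a,b,c,d)]
    s=g[b:d,a:c]; m=s<125; q=X[b:d,a:c][m]; q=q[(q[:,2]>.012)&(q[:,2]<.04)]
    r=cv2.minAreaRect((q[:,:2]*1000).astype(np.float32)); print(nm,m.sum(),r,np.median(q[:,2]),q[:,:2].mean(0))
# raised points in tray front compartment
v,u=np.mgrid[0:384,0:512]
m=(u>143)&(u<215)&(v>215)&(v<240); 
# engine: stand points & tube from both clouds
for nm,A in(("top",X),("scene",S["X"])):
    W=A.reshape(-1,3); e=W[(W[:,0]>.35)&(W[:,0]<.65)&(W[:,1]>-.25)&(W[:,1]<.12)&(W[:,2]>.1)&(W[:,2]<.3)]
    print(nm,len(e),e.min(0),e.max(0)); 
    k=e[e[:,1]>e[:,1].max()-.05]; print(k[np.argsort(-k[:,1])][::max(1,len(k)//25)].round(3).tolist())
c=S["p"][205:305,290:390,::-1]; c2=T["p"][180:250,310:410,::-1]
cv2.imwrite("pics/crop.png",np.hstack([cv2.resize(c,(400,400),interpolation=2),cv2.resize(c2,(400,280),interpolation=2) if 0 else cv2.copyMakeBorder(cv2.resize(c2,(400,280),interpolation=2),0,120,0,0,0)]))
E
```

```text
traycorners top [array([0.6679, 0.3808, 0.0149]), array([0.6261, 0.1039, 0.023 ]), array([0.4174, 0.1313, 0.0006]), array([0.4601, 0.4173, 0.0026])]
front 0 ((0.0, 0.0), (0.0, 0.0), 0.0) nan [nan nan]
back 1 ((600.3309936523438, 309.09808349609375), (0.0, 0.0), 0.0) 0.02407914974984397 [0.60033099 0.30909809]
top 2230 [ 0.47940012 -0.24974724  0.10078277] [ 0.59071881 -0.07876089  0.20237473]
[[0.518, -0.079, 0.173], [0.521, -0.084, 0.169], [0.511, -0.089, 0.18], [0.516, -0.092, 0.164], [0.518, -0.096, 0.183], [0.539, -0.098, 0.132], [0.532, -0.1, 0.135], [0.49, -0.102, 0.138], [0.557, -0.104, 0.13], [0.56, -0.105, 0.122], [0.559, -0.107, 0.138], [0.531, -0.108, 0.168], [0.519, -0.11, 0.173], [0.528, -0.112, 0.176], [0.546, -0.113, 0.158], [0.514, -0.114, 0.173], [0.543, -0.116, 0.156], [0.487, -0.117, 0.136], [0.507, -0.119, 0.153], [0.51, -0.12, 0.157], [0.564, -0.121, 0.142], [0.564, -0.123, 0.147], [0.488, -0.124, 0.14], [0.517, -0.125, 0.169], [0.524, -0.127, 0.173], [0.545, -0.128, 0.178]]
scene 2868 [ 0.47763083 -0.24988051  0.10004194] [ 0.59011222 -0.07926803  0.2026508 ]
[[0.525, -0.079, 0.172], [0.507, -0.087, 0.171], [0.521, -0.093, 0.187], [0.51, -0.097, 0.164], [0.491, -0.1, 0.138], [0.521, -0.102, 0.179], [0.514, -0.104, 0.175], [0.514, -0.106, 0.177], [0.506, -0.108, 0.161], [0.502, -0.109, 0.141], [0.512, -0.111, 0.172], [0.506, -0.113, 0.165], [0.549, -0.114, 0.158], [0.518, -0.115, 0.172], [0.486, -0.116, 0.118], [0.513, -0.118, 0.155], [0.516, -0.119, 0.173], [0.519, -0.12, 0.172], [0.502, -0.121, 0.156], [0.479, -0.122, 0.125], [0.483, -0.123, 0.14], [0.489, -0.124, 0.145], [0.546, -0.126, 0.178], [0.499, -0.127, 0.163], [0.524, -0.128, 0.172]]
  return _methods._mean(a, axis=axis, dtype=dtype,
  ret = ret.dtype.type(ret / rcount)
<stdin>:10: RuntimeWarning: Mean of empty slice.
  ret = um.true_divide(
```

View pics/crop.png

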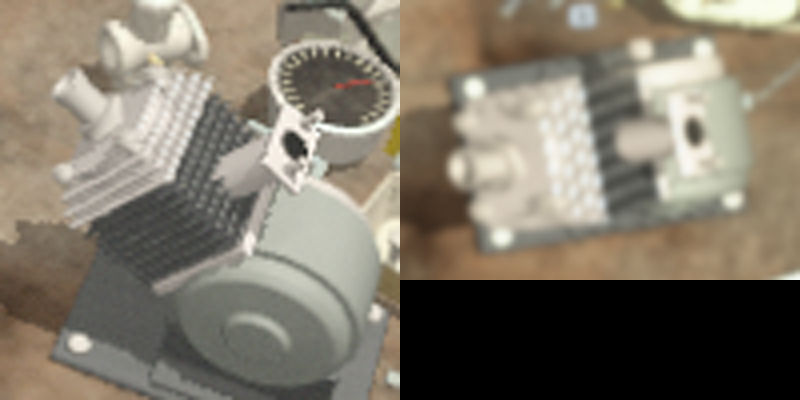

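```bash
cat > m.py <<'E'
from h import *
from scipy.optimize import least_squares
def rect(q): return cv2.minAreaRect((q[:,:2]*1000).astype(np.float32))
def gauge(W,cx,cy):
    q=W[(abs(W[:,0]-cx)<.04)&(abs(W[:,1]-cy)<.11)&(W[:,2]>.019)&(W[:,2]<.032)]; return q
def tube(W,x0,y0):
    # fit mouth (x,y) & yaw using points near the tube; axis dir = (-sin a cos35, cos a cos35, sin35)
    m0=np.array([x0,y0,.178]); 
    def axis(a): c=np.cos(np.radians(35)); return np.array([-np.sin(a)*c,np.cos(a)*c,np.sin(np.radians(35))])
    v=np.array([x0,y0,0.]);yaw=0.13
    for it in range(6):
        ax=axis(yaw); r=W-np.array([v[0],v[1],.178]); s=r@ax; rho=np.linalg.norm(r-s[:,None]*ax,axis=1)
        k=(s>-.034)&(s<.004)&(rho>.008)&(rho<(.022 if it<2 else .017)); P=W[k]
        f=lambda z:(lambda r:np.linalg.norm(r-(r@axis(z[2]))[:,None]*axis(z[2]),axis=1)-.0125)(P-np.array([z[0],z[1],.178+z[3]]))
        o=least_squares(lambda z:np.r_[f(z),.3*np.array(z[3]),.02*(z[2]-.13)],[v[0],v[1],yaw,0],loss="soft_l1",f_scale=.002); v=o.x[:2];yaw=o.x[2]
    r=P-np.array([v[0],v[1],.178]); s=r@axis(yaw)
    return o.x,k.sum(),np.sqrt(np.mean(f(o.x)**2)),np.percentile(s,[90,95,98,100])
E
python3 - <<'E'
from m import *
T=np.load("top0.npz");S=np.load("scene0.npz")
for nm,D in(("top",T),("scene",S)):
    W=D["X"].reshape(-1,3)
    b=W[(abs(W[:,0]-.55)<.17)&(abs(W[:,1]-.1)<.4)]
    print(nm,"bench z",np.median(b[abs(b[:,2])<.02][:,2]))
    w=W[(W[:,0]>.35)&(W[:,0]<.72)&(W[:,1]>.05)&(W[:,1]<.46)&(W[:,2]>.002)&(W[:,2]<.035)]
    print("tray",rect(w[(w[:,2]<.03)]))
    st=W[(W[:,0]>.40)&(W[:,0]<.68)&(W[:,1]>-.38)&(W[:,1]<-.04)&(W[:,2]>.004)&(W[:,2]<.02)]; print("stand",len(st),rect(st),np.median(st[:,2]))
    for cx,cy in((.507,.33),(.61,.33)):
        q=gauge(W,cx,cy); print("g",len(q),np.median(q[:,0:3],0).round(4),rect(q),q[:,1].min(),q[:,1].max())
    print("tube",tube(W,.515,-.083))
W=np.r_[T["X"].reshape(-1,3),S["X"].reshape(-1,3)]
print(tube(W,.515,-.083))
# shelf edge
q=T["X"].reshape(-1,3);q=q[(q[:,2]>.2)&(q[:,2]<.6)&(abs(q[:,1]-.05)<.3)&(q[:,0]>.62)];print("shelf",np.percentile(q[:,0],[0,1,5]),np.median(q[:,2]))
E
```

```text
top bench z -8.591022819230711e-05
tray ((539.4066162109375, 254.99093627929688), (409.3782958984375, 359.31390380859375), 89.94075775146484)
stand 1162 ((540.2106323242188, -210.33995056152344), (279.4721984863281, 339.2120361328125), 0.023264046758413315) 0.00866235483089568
g 289 [0.5053 0.355  0.0239] ((507.3125, 320.30047607421875), (197.25595092773438, 77.2430419921875), 89.86848449707031) 0.22159556914957976 0.41901664847986625
g 264 [0.6111 0.3376 0.0243] ((610.3502807617188, 311.98992919921875), (181.42623901367188, 79.03099060058594), 89.9131088256836) 0.22122215662830264 0.4027626003320353
tube (array([ 5.17206152e-01, -8.11142764e-02,  1.57935094e-01, -3.19887168e-07]), np.int64(137), np.float64(0.0020695661612429987), array([-0.00382756, -0.00324147, -0.00251654, -0.00174114]))
scene bench z 0.0014250272793950827
tray ((538.505615234375, 255.12887573242188), (362.96417236328125, 409.5914611816406), 0.022216932848095894)
stand 2018 ((539.4351196289062, -210.6648406982422), (271.0948181152344, 339.7901611328125), 2.541170358657837) 0.008927664595464662
g 244 [0.5021 0.3523 0.0251] ((507.1236267089844, 320.86651611328125), (79.02220153808594, 195.68418884277344), 0.052656933665275574) 0.2230523777943479 0.4186762056080137
g 195 [0.6074 0.331  0.0254] ((610.0614013671875, 311.825439453125), (78.65896606445312, 180.61460876464844), 0.2794573903083801) 0.22170823189293573 0.4019398489564076
tube (array([ 5.18663857e-01, -8.66281224e-02,  7.50222881e-02, -1.33474438e-07]), np.int64(173), np.float64(0.0022192594900039817), array([-2.18842267e-05,  1.09773232e-03,  2.07140133e-03,  2.77425026e-03]))
(array([ 5.17432541e-01, -8.45959214e-02,  1.54629919e-01, -6.61397068e-07]), np.int64(316), np.float64(0.0022905117778972074), array([-0.00101938, -0.00022829,  0.00047179,  0.00107503]))
shelf [0.69674525 0.71333075 0.72518179] 0.4373233259801789
```

```bash
python3 - <<'E'
from m import *
import itertools
for nm in("top","scene"):
    D=np.load(nm+"0.npz"); X=D["X"]; H,Wd=X.shape[:2]
    def comp(m,u,v):
        m=cv2.morphologyEx(m.astype(np.uint8),cv2.MORPH_OPEN,np.ones((2,2))); n,l,s,c=cv2.connectedComponentsWithStats(m,connectivity=4)
        k=l[m>0]; j=1+np.argmax(s[1:,4]); return l==j
    box=(X[...,0]>.38)&(X[...,0]<.72)&(X[...,1]>.06)&(X[...,1]<.45)
    m=comp(box&(X[...,2]>.0025 if nm=="top" else box&(X[...,2]>.003))&(X[...,2]<.035),0,0)
    q=X[m]; r=rect(q); print(nm,"tray",m.sum(),r)
    box=(X[...,0]>.42)&(X[...,0]<.66)&(X[...,1]>-.36)&(X[...,1]<-.05)
    m=comp(box&(X[...,2]>.004),0,0); q=X[m]; q=q[q[:,2]<.03]; print("stand",m.sum(),rect(q))
    c=np.array(r[0])/1000
    yaw=-.15
    for cx,cy in((-.053,.05),(.053,.05)):
        ca,sa=np.cos(yaw),np.sin(yaw); e1=np.array([ca,sa]);e2=np.array([-sa,ca])
        L=np.stack([(X[...,:2]-c)@e1,(X[...,:2]-c)@e2],-1)
        k=(abs(L[...,0]-cx)<.04)&(L[...,1]>-.06)&(L[...,1]<.132)&(X[...,2]>.011)&(X[...,2]<.032)
        q=X[k]; l=L[k]; hd=q[:,2]>.0195
        vx,vy,x0,y0=cv2.fitLine((q[:,:2]*1000).astype(np.float32),cv2.DIST_HUBER,0,.01,.01).ravel()
        hq=q[hd]; print(" g",k.sum(),hd.sum(),"line yaw",np.arctan2(-vx*np.sign(vy),abs(vy)),"pt",x0,y0,"y range",l[:,1].min(),l[:,1].max(),"handle rect",rect(hq),hq.mean(0))
E
```

```text
top tray 1882 ((540.3529663085938, 246.59918212890625), (326.1344909667969, 219.04490661621094), 80.67721557617188)
stand 3151 ((538.2636108398438, -219.63665771484375), (127.77481842041016, 211.67282104492188), 10.106450080871582)
 g 350 248 line yaw -0.14270446 pt 498.1245 305.9779 y range -0.058529283315428435 0.13114279063922474 handle rect ((480.6670227050781, 288.0718078613281), (76.69415283203125, 190.47596740722656), 0.01663157157599926) [0.49908382 0.31923735 0.02397418]
 g 307 228 line yaw -0.14277871 pt 606.976 302.9085 y range -0.059669370091045996 0.1306472408283219 handle rect ((585.7933959960938, 271.40118408203125), (190.34677124023438, 75.60204315185547), 89.14408111572266) [0.605683   0.3032343  0.02414634]
scene tray 4819 ((356.2197265625, -22.38177490234375), (1030.1109619140625, 330.5461730957031), 54.816837310791016)
stand 6172 ((586.4232788085938, -180.6481475830078), (332.1169738769531, 266.9405212402344), 77.99779510498047)Traceback (most recent call last):
  File "<stdin>", line 20, in <module>
cv2.error: OpenCV(4.12.0) /io/opencv/modules/imgproc/src/linefit.cpp:50: error: (-215:Assertion failed) count > 0 in function 'fitLine2D_wods'
```

Emit:
jog_arm([
  [2.92,-1.66,-0.5,0,0,-0.12,0.49],
  [2.92,-1.66,-0.5,0,0,-0.12,0.49],
  [2.92,-1.66,-0.5,0,0,-0.12,0.49],
  [2.92,-1.66,-0.5,0,0,-0.12,0.49],
  [2.92,-1.66,-0.5,0,0,-0.12,0.49],
  [2.92,-1.66,-0.5,0,0,-0.12,0.49],
  [2.92,-1.66,-0.5,0,0,-0.12,0.49],
  [2.92,-1.66,-0.5,0,0,-0.12,0.49],
  [2.92,-1.66,-0.5,0,0,-0.12,0.49],
  [2.92,-1.66,-0.5,0,0,-0.12,0.49],
  [2.92,-1.66,-0.5,0,0,-0.12,0.49],
  [2.92,-1.66,-0.5,0,0,-0.12,0.49],
], newtons=50)

```text
time: 1.3
tcp_pos: [0.505, 0.3539, 0.178]
ee_rot: [0.756, 0.654, -0.0, -0.0]
force: [0.7, 0.6, -0.8]
opening: 0.511
finger_force: 0.0
```

```bash
python3 - <<'E'
from m import *
s=bot.sense();print(s["time"],s["tcp_pos"],s["ee_rot"],s["q"])
# from initial pictures: points in front compartment, along-line profile of height
u=np.array([.1427*1.0,1.0]);u/=np.linalg.norm(u);n=np.array([u[1],-u[0]]);o=np.array([.4981,.3060])
for nm in("top","scene"):
    D=np.load(nm+"0.npz");W=D["X"].reshape(-1,3);g=cv2.cvtColor(D["p"],cv2.COLOR_RGB2GRAY).ravel()
    a=(W[:,:2]-o)@u;b=(W[:,:2]-o)@n
    for lo in np.arange(-.10,.125,.006):
        k=(a>lo)&(a<lo+.006)&(abs(b)<.025)&(W[:,2]<.04)
        h=k&(W[:,2]>.012)
        print(nm,round(lo*1000),k.sum(),h.sum(),"zmax %.1f"%(1000*np.percentile(W[k,2],90) if k.any() else 0),"b %.1f..%.1f"%((1000*b[h].min(),1000*b[h].max()) if h.any() else (0,0)),"g",int(g[k&(abs(b)<.008)].mean()) if (k&(abs(b)<.008)).any() else 0)
E
```

```text
1.3 [0.50500341 0.35388666 0.17800136] [ 7.56478482e-01  6.54018416e-01 -4.38730682e-04 -1.59686160e-04] [4.18998165e-01 3.29489381e-01 1.55168593e+00 5.40697630e-05
 1.26134970e+00 5.64009170e-01]
top -100 39 0 zmax 5.3 b 0.0..0.0 g 216
top -94 36 0 zmax 5.6 b 0.0..0.0 g 222
top -88 42 4 zmax 6.3 b -0.9..2.3 g 224
top -82 37 4 zmax 12.1 b -1.6..1.5 g 222
top -76 40 7 zmax 15.9 b -2.5..3.3 g 212
top -70 37 5 zmax 15.3 b -3.0..2.5 g 212
top -64 41 4 zmax 6.8 b -1.9..1.7 g 216
top -58 37 7 zmax 18.5 b -2.7..3.4 g 225
top -52 39 6 zmax 16.0 b -3.3..2.6 g 229
top -46 40 6 zmax 13.8 b -2.0..3.9 g 225
top -40 36 6 zmax 15.4 b -2.8..3.1 g 231
top -34 38 6 zmax 16.4 b -3.6..2.4 g 228
top -28 38 5 zmax 15.0 b -1.7..3.7 g 223
top -22 37 7 zmax 16.4 b -3.1..3.3 g 230
top -16 39 7 zmax 16.7 b -3.6..2.4 g 227
top -10 40 6 zmax 16.8 b -2.0..3.8 g 222
top -4 39 6 zmax 16.4 b -2.9..3.0 g 228
top 2 36 6 zmax 16.1 b -3.8..2.0 g 228
top 8 48 14 zmax 20.7 b -10.4..8.9 g 212
top 14 38 17 zmax 25.7 b -8.7..8.6 g 195
top 20 38 15 zmax 26.3 b -9.3..10.5 g 141
top 26 42 20 zmax 25.9 b -10.7..9.6 g 161
top 32
[... 1568 characters left out ...]
2.5..10.3 g 125
scene 32 78 14 zmax 23.2 b -13.2..9.0 g 119
scene 38 76 16 zmax 25.2 b -13.1..9.9 g 122
scene 44 68 13 zmax 26.5 b -14.0..10.3 g 107
scene 50 70 11 zmax 25.2 b -12.4..8.7 g 108
scene 56 64 17 zmax 25.7 b -13.0..9.3 g 111
scene 62 71 15 zmax 26.1 b -13.2..9.7 g 111
scene 68 63 11 zmax 24.9 b -12.0..8.8 g 113
scene 74 30 3 zmax 9.1 b -8.2..3.7 g 125
scene 80 22 0 zmax 5.1 b 0.0..0.0 g 98
scene 86 21 0 zmax 6.8 b 0.0..0.0 g 161
scene 92 30 1 zmax 7.0 b 9.4..9.4 g 117
scene 98 95 52 zmax 25.9 b -24.3..24.2 g 133
scene 104 40 9 zmax 26.3 b -20.4..22.2 g 107
scene 110 11 0 zmax -575.6 b 0.0..0.0 g 80
scene 116 9 0 zmax -578.9 b 0.0..0.0 g 92
scene 122 3 0 zmax -645.8 b 0.0..0.0 g 0
```

Emit:
jog_arm([
  [0,-0.2,-3.5,0,0,0,0.49],
  [0,0,-4,0,0,0,0.49],
  [0,0,-4,0,0,0,0.49],
  [0,0,-3,0,0,0,0.49],
  [0,0,-1.6,0,0,0,0.49],
  [0,0,-0.9,0,0,0,0.49],
  [0,0,0,0,0,0,0.49],
])

```text
time: 2.0
tcp_pos: [0.5039, 0.3528, 0.0081]
ee_rot: [0.755, 0.656, -0.001, -0.0]
force: [0.3, -0.3, 0.2]
opening: 0.514
finger_force: 0.0
```

Emit:
jog_arm([
  [0,0,0,0,0,0,1],
  [0,0,0,0,0,0,1],
  [0,0,0,0,0,0,1],
  [0,0,0,0,0,0,1],
  [0,0,0,0,0,0,1],
  [0,0,0,0,0,0,1],
], newtons=50)

```text
time: 2.6
tcp_pos: [0.5051, 0.3533, 0.0102]
ee_rot: [0.755, 0.656, 0.001, 0.0]
force: [-0.9, -0.0, 5.9]
opening: 0.242
finger_force: 50.0
```

Emit:
jog_arm([
  [0,0,1.5,0,0,0,1],
  [0,0,3,0,0,0,1],
  [0,0,4,0,0,0,1],
  [0,-1,4,0,0,0,1],
  [0,-2,4,0,0,0.05,1],
  [0,-3,4,0,0,0.05,1],
  [0,-3,4,0,0,0.05,1],
  [0,-3,2,0,0,0.05,1],
  [0,-3,0,0,0,0.05,1],
  [0,-3,0,0,0,0.05,1],
  [0,-2,0,0,0,0,1],
  [0,0,0,0,0,0,1],
])

```text
time: 3.8
tcp_pos: [0.504, 0.1508, 0.2745]
ee_rot: [0.649, 0.76, -0.0, 0.0]
force: [0.3, 0.9, -2.2]
opening: 0.243
finger_force: 50.0
```

```bash
python3 - <<'E'
from m import *
s=bot.sense();print(s["time"],s["tcp_pos"],s["ee_rot"],s["q"])
for n in("scene","top"):
    p,d,c=grab(n); np.savez(n+"1.npz",p=p,d=d,X=pts(d,c))
    K=c["intrinsics"]; o,_=cv2.projectPoints(s["tcp_pos"][None],cv2.Rodrigues(np.array(c["R"]))[0],np.array(c["t"]),np.array(K),np.array(c["D"])); print(n,o.ravel())
    u,v=o.ravel().astype(int); u=np.clip(u,100,412);v=np.clip(v,75,309)
    cv2.imwrite(f"pics/{n}1.png",cv2.resize(p[v-75:v+75,u-100:u+100,::-1],(800,600),interpolation=2))
E
```

```text
3.8 [0.50404876 0.15077317 0.27451442] [ 6.49499505e-01  7.60361899e-01 -2.47021115e-05  4.17442097e-04] [ 6.52088976e-02  4.09519045e-02  1.68755350e+00 -6.25685377e-04
  1.41252362e+00 -9.16367993e-02]
scene [222.20644913 158.83476465]
top [223.55289681 225.16087409]
```

View pics/scene1.png

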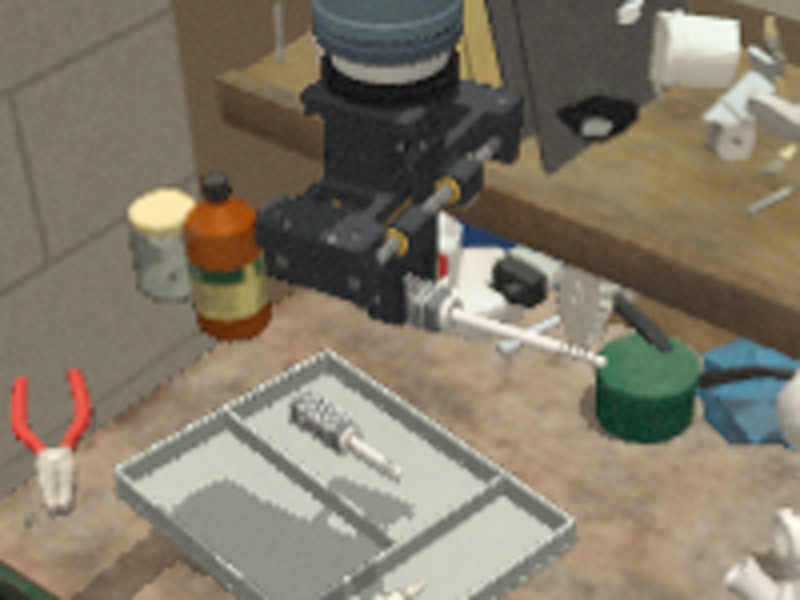

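```bash
cat >> m.py <<'E'
from scipy.spatial.transform import Rotation as Ro
def tool(W):
    s=bot.sense();R=Ro.from_quat(s["ee_rot"]).as_matrix(); return (W-s["tcp_pos"])@R, R, s["tcp_pos"]
def rodfit(W):  # rod points in tool frame; gauge axis ~ along +-tool x
    L,R,p=tool(W); 
    k=(abs(L[:,0])>.042)&(abs(L[:,0])<.15)&(abs(L[:,1])<.014)&(abs(L[:,2]+.008)<.016); P=L[k]; sx=np.sign(np.median(P[:,0]))
    return P,sx
E
python3 - <<'E'
from m import *
A=[]
for n in("scene","top"):
    W=np.load(n+"1.npz")["X"].reshape(-1,3); P,sx=rodfit(W); A.append(P)
    i=np.argsort(P[:,0]*sx); Q=P[i]; print(n,sx,len(Q),"max x",Q[-3:,0])
    for lo in np.arange(.02,.15,.01):
        L,_,_=tool(W); k=(L[:,0]*sx>lo)&(L[:,0]*sx<lo+.01)&(abs(L[:,1])<.016)&(abs(L[:,2]+.008)<.02)
        if k.any(): print(round(lo,3),k.sum(),(1000*L[k].mean(0)).round(1),(1000*L[k,1].min()).round(1),(1000*L[k,1].max()).round(1),(1000*L[k,2].min()).round(1),(1000*L[k,2].max()).round(1))
W=np.r_[np.load("top0.npz")["X"].reshape(-1,3),np.load("scene0.npz")["X"].reshape(-1,3)]
# tube at fixed yaw
c=np.cos(np.radians(35))
for yaw in(.15,.165,.18):
    ax=np.array([-np.sin(yaw)*c,np.cos(yaw)*c,np.sin(np.radians(35))]);v=np.array([.5174,-.0846,.178])
    for it in range(5):
        r=W-v;s=r@ax;rho=np.linalg.norm(r-s[:,None]*ax,axis=1);k=(s>-.03)&(s<.002)&(rho>.0085)&(rho<.0165);P=W[k]
        f=lambda z:(lambda r:np.linalg.norm(r-(r@ax)[:,None]*ax,axis=1)-.0125)(P-np.array([z[0],z[1],.178]))
        o=least_squares(f,v[:2],loss="soft_l1",f_scale=.002);v[:2]=o.x
    print(yaw,v,o.cost)
E
```

```text
scene -1.0 122 max x [-0.1354814  -0.1356244  -0.13712355]
0.02 45 [-24.9  -6.6 -11.7] -14.0 10.6 -17.9 4.9
0.03 53 [-35.   -5.   -9.1] -14.4 11.1 -16.6 2.4
0.04 15 [-45.1  -2.   -7.2] -5.6 3.4 -10.4 -2.2
0.05 13 [-55.6  -3.   -7.9] -8.2 1.4 -10.2 -4.2
0.06 12 [-65.   -3.3  -7.7] -6.0 -1.0 -10.6 -4.9
0.07 15 [-75.6  -3.2  -8.3] -5.1 2.3 -12.3 -3.8
0.08 13 [-85.4  -2.7  -7.5] -5.8 0.6 -11.4 -3.3
0.09 14 [-95.2  -2.7  -8.2] -5.8 2.0 -10.5 -4.8
0.1 14 [-105.1   -3.6   -7.7] -6.5 0.8 -11.0 -3.6
0.11 12 [-114.5   -2.6   -7.2] -5.2 -0.3 -9.3 -5.4
0.12 10 [-124.9   -2.7   -7.3] -5.3 1.3 -9.6 -4.5
0.13 9 [-133.8   -2.5   -7. ] -4.6 1.4 -9.9 -3.6
top -1.0 103 max x [-0.13239845 -0.1334501  -0.13410498]
0.06 3 [-69.6  -1.3  -8.2] -3.3 0.8 -10.2 -6.8
0.07 14 [-74.7  -0.   -7.5] -3.9 2.9 -11.4 -5.6
0.08 20 [-84.7  -0.2  -6.7] -3.9 3.5 -10.1 -3.2
0.09 18 [-95.3  -0.4  -6.9] -4.2 3.5 -9.9 -2.6
0.1 16 [-104.5   -0.5   -7.2] -4.2 2.9 -10.2 -3.3
0.11 13 [-1.144e+02 -1.000e-01 -6.400e+00] -3.1 2.6 -8.3 -2.5
0.12 14 [-125.1   -0.5   -6.6] -3.1 2.1 -8.8 -3.2
0.13 5 [-132.8   -0.    -6. ] -2.0 2.6 -10.1 -4.3
0.15 [ 0.5173691  -0.08252129  0.178     ] 0.0003347040525470775
0.165 [ 0.51703811 -0.082574    0.178     ] 0.00032778424349587875
0.18 [ 0.5167776  -0.08266667  0.178     ] 0.00033393294586481226
```

The scene view shows the gauge held straight: handle in the fingers, collar at (435,305) and tip at (602,360) in the crop. The short gauge hasn't moved. Next I'll tilt it in line with the tube, 40 mm out.

Emit:
jog_arm([
  [-0.19,-1.46,0.0,0.1205,0.02,0,1],
  [-0.19,-1.46,0.0,0.1205,0.02,0,1],
  [-0.19,-1.46,0.0,0.1205,0.02,0,1],
  [-0.19,-1.46,0.0,0.1205,0.02,0,1],
  [-0.19,-1.46,0.0,0.1205,0.02,0.008,1],
  [-0.18,-1.46,0.1,0,0,0,1],
  [0,0,0,0,0,0,1],
  [0,0,0,0,0,0,1],
])

```text
time: 4.7
tcp_pos: [0.4932, 0.0661, 0.2752]
ee_rot: [0.615, 0.729, 0.193, -0.229]
force: [0.5, -0.1, -1.8]
opening: 0.249
finger_force: 50.0
```

```bash
python3 - <<'E'
from m import *
s=bot.sense();R=Ro.from_quat(s["ee_rot"]).as_matrix();print(s["time"],s["tcp_pos"],R.round(4).tolist(),s["q"])
M=np.array([.517,-.0826,.178])
for n in("scene","top"):
    p,d,c=grab(n); X=pts(d,c);np.savez(n+"2.npz",p=p,d=d,X=X);W=X.reshape(-1,3)
    o,_=cv2.projectPoints(np.array([M,s["tcp_pos"]+R@[-.136,0,-.005]]),cv2.Rodrigues(np.array(c["R"]))[0],np.array(c["t"]),np.array(c["intrinsics"]),np.array(c["D"])); print(n,o.reshape(-1,2))
    u,v=o[0].ravel().astype(int)
    cv2.imwrite(f"pics/{n}2.png",cv2.resize(p[v-50:v+40,u-60:u+60,::-1],(800,600),interpolation=2))
    L,_,_=tool(W)
    for lo in(.05,.07,.09,.11,.125):
        k=(-L[:,0]>lo)&(-L[:,0]<lo+.015)&(abs(L[:,1])<.012)&(abs(L[:,2]+.006)<.012)
        if k.any(): print(lo,k.sum(),(1000*L[k].mean(0)).round(1),(1000*np.ptp(L[k],0)).round(1))
    # tube in tool frame: rest
    k=(-L[:,0]>.172)&(-L[:,0]<.212)&(abs(L[:,1])<.02)&(abs(L[:,2]+.006)<.02);P=L[k]
    for lo in(.172,.18,.19,.20):
        q=P[(-P[:,0]>lo)&(-P[:,0]<lo+.01)]; 
        if len(q)>5:
            f=least_squares(lambda z:np.hypot(q[:,1]-z[0],q[:,2]-z[1])-.0125,[0,-.005],loss="soft_l1",f_scale=.002); print(" tube",lo,len(q),1000*f.x)
E
```

```text
4.7 [0.49318299 0.06607192 0.27523325] [[-0.1377, 0.9857, -0.0977], [0.8089, 0.1688, 0.5632], [0.5716, -0.0015, -0.8205]] [-0.42792504  0.1098251   1.7278373   0.49383926  1.66571979 -0.64106278]
scene [[304.86019356 224.63847001]
 [291.58261495 212.24477036]]
0.05 21 [-58.1  -2.2  -8.5] [12.9  6.7  6.6]
0.07 22 [-77.6  -2.6  -7.8] [13.8  6.7  7.9]
0.09 22 [-97.7  -2.3  -8.5] [14.   8.8  6.6]
0.11 15 [-118.2   -2.1   -8. ] [14.   8.4  5. ]
0.125 11 [-130.    -1.4   -6.9] [8.6 6.3 5.1]
 tube 0.172 15 [ -4.20496409 -10.71948464]
 tube 0.18 54 [-1.36795247 -9.846016  ]
 tube 0.19 38 [-0.77415836 -6.80338156]
 tube 0.2 57 [-1.91294719 -8.31613941]
top [[324.97775949 221.52592251]
 [311.30688188 223.11411838]]
0.05 1 [-51.2  -2.7  -4.9] [0. 0. 0.]
```

View pics/scene2.png

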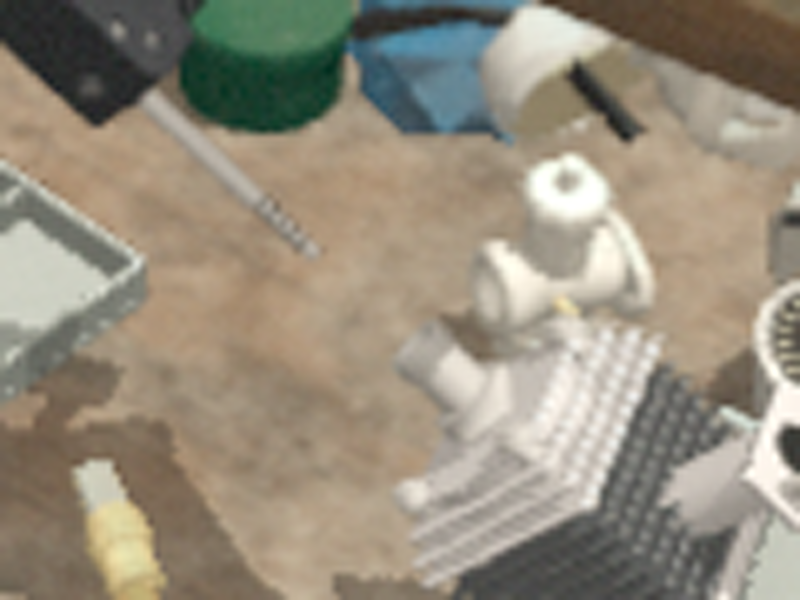

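View pics/top2.png

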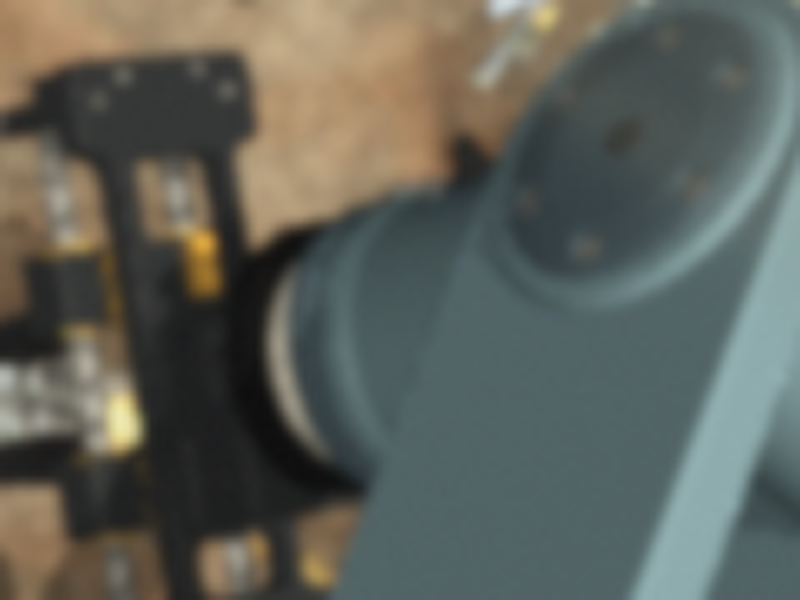

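The scene view has the tip at crop (315,253) and the mouth at (420,348). They are about 50 mm apart and nearly in line. I'll make a small correction, then enter the flare.

Emit:
jog_arm([
  [-0.08,-0.13,0.16,0,0,0,1],
  [0.207,-1.213,-0.857,0,0,0,1],
  [0.207,-1.213,-0.857,0,0,0,1],
  [0.207,-1.213,-0.857,0,0,0,1],
  [0.138,-0.809,-0.572,0,0,0,1],
  [0,0,0,0,0,0,1],
  [0,0,0,0,0,0,1],
])

```text
time: 5.5
tcp_pos: [0.4997, 0.0191, 0.2446]
ee_rot: [0.616, 0.728, 0.193, -0.231]
force: [-0.3, 0.2, -1.4]
opening: 0.245
finger_force: 50.0
```

```bash
python3 - <<'E'
from m import *
s=bot.sense();R=Ro.from_quat(s["ee_rot"]).as_matrix();print(s["time"],s["tcp_pos"],R.round(4).tolist(),s["force"],s["ft_torque"])
n="scene"
p,d,c=grab(n); X=pts(d,c);np.savez(n+"3.npz",p=p,d=d,X=X);W=X.reshape(-1,3)
cv2.imwrite(f"pics/{n}3.png",cv2.resize(p[174:264,244:364,::-1],(800,600),interpolation=2))
L,_,_=tool(W)
for r0,rng in((.004,(.05,.065,.08)),(.0125,(.13,.138,.146,.154))):
  for lo in rng:
    q=L[(-L[:,0]>lo)&(-L[:,0]<lo+.015)&(np.hypot(L[:,1]+.001,L[:,2]+.007)<r0+.006)]
    if len(q)>5:
        f=least_squares(lambda z:np.hypot(q[:,1]-z[0],q[:,2]-z[1])-r0,[0,-.005],loss="soft_l1",f_scale=.002); print(r0,lo,len(q),1000*f.x)
E
```

```text
5.5 [0.49970418 0.01914103 0.24460329] [[-0.1352, 0.986, -0.0981], [0.8075, 0.167, 0.5657], [0.5742, -0.0028, -0.8187]] [-0.28749945  0.22821261 -1.39375967] [-0.4007412  -0.01045607  0.00182469]
0.004 0.05 8 [-1.97783276 -6.23285041]
0.004 0.065 20 [-0.9633598  -6.28509979]
0.004 0.08 19 [-0.73127903 -6.33107498]
0.0125 0.13 54 [ 0.35740762 -4.78771454]
0.0125 0.138 70 [ 0.39396526 -5.43865992]
0.0125 0.146 90 [-1.94402986 -7.83032512]
0.0125 0.154 67 [-2.78416749 -8.00136386]
```

View pics/scene3.png

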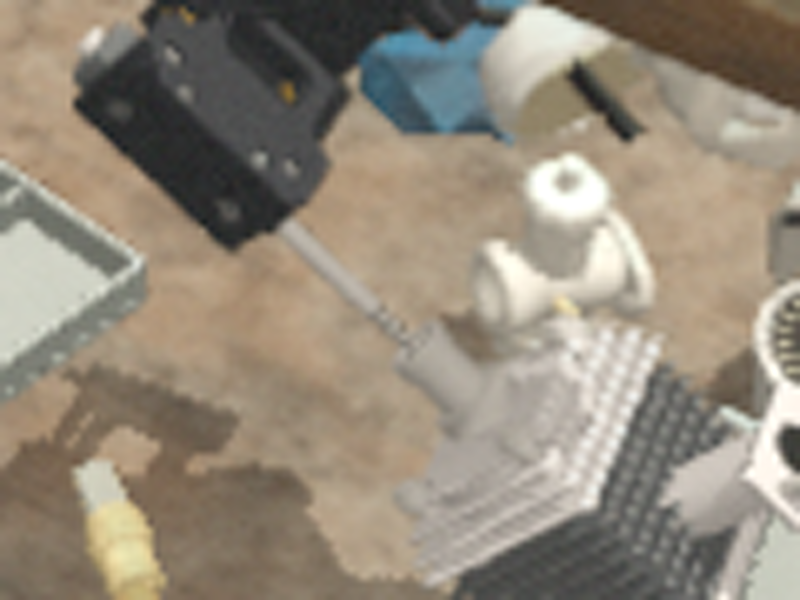

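The tip is at the mouth and centred, at crop (412,345) against a mouth centre of (420,347). Going in.

Emit:
jog_arm([
  [0.135,-0.808,-0.574,0,0,0,1],
  [0.135,-0.808,-0.574,0,0,0,1],
  [0.135,-0.808,-0.574,0,0,0,1],
  [0,0,0,0,0,0,1],
  [0,0,0,0,0,0,1],
])

```text
time: 6.05
tcp_pos: [0.5037, -0.005, 0.2274]
ee_rot: [0.616, 0.728, 0.193, -0.231]
force: [0.1, -0.2, -0.8]
opening: 0.248
finger_force: 50.0
```

Emit:
jog_arm([
  [0.135,-0.808,-0.574,0,0,0,1],
  [0.135,-0.808,-0.574,0,0,0,1],
  [0.135,-0.808,-0.574,0,0,0,1],
  [0,0,0,0,0,0,1],
  [0,0,0,0,0,0,1],
])

```text
time: 6.55
tcp_pos: [0.5077, -0.0292, 0.2102]
ee_rot: [0.616, 0.728, 0.193, -0.231]
force: [-0.9, 0.4, -0.4]
opening: 0.244
finger_force: 50.0
```

```bash
python3 - <<'E'
from m import *
s=bot.sense();R=Ro.from_quat(s["ee_rot"]).as_matrix();print(s["time"],s["tcp_pos"],R[:,0].round(4),"tool F",R.T@s["force"],"T",R.T@s["ft_torque"])
n="scene"
p,d,c=grab(n); X=pts(d,c);np.savez(n+"4.npz",p=p,d=d,X=X);W=X.reshape(-1,3)
cv2.imwrite(f"pics/{n}4.png",cv2.resize(p[174:264,244:364,::-1],(800,600),interpolation=2))
E
```

```text
6.55 [ 0.50773682 -0.0291901   0.21015871] [-0.1356  0.8075  0.5741] tool F [ 0.23059383 -0.76987744  0.61587633] T [ 0.00212502 -0.36873538  0.02715312]
```

View pics/scene4.png

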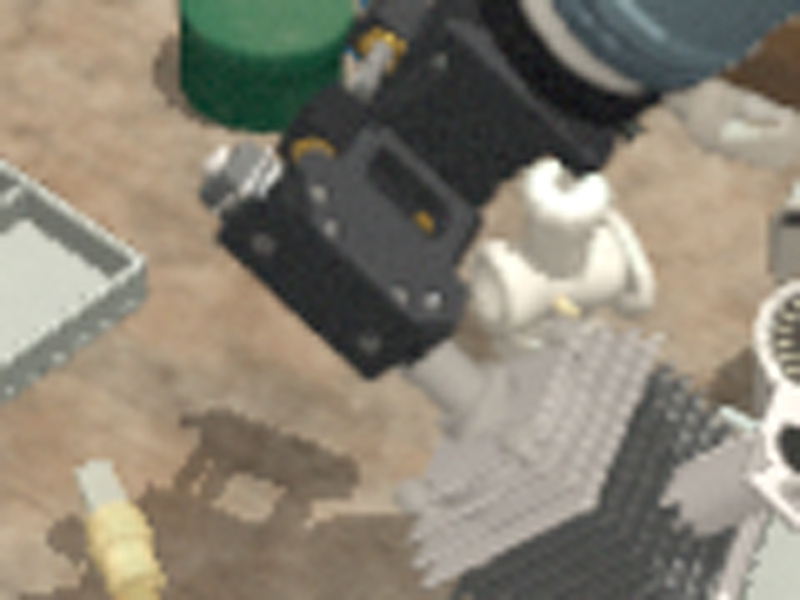

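The finger is near the mouth, about 30 mm from seating, and there's no side load. I'll advance more slowly.

Emit:
jog_arm([
  [0.135,-0.808,-0.574,0,0,0,1],
  [0.108,-0.646,-0.459,0,0,0,1],
  [0,0,0,0,0,0,1],
  [0,0,0,0,0,0,1],
])

```text
time: 7.0
tcp_pos: [0.5102, -0.0437, 0.1999]
ee_rot: [0.616, 0.728, 0.193, -0.231]
force: [-2.0, 0.3, -1.4]
opening: 0.24
finger_force: 50.0
```

Emit:
jog_arm([
  [0.027,-0.162,-0.115,0,0,0,1],
  [0.027,-0.162,-0.115,0,0,0,1],
  [0,0,0,0,0,0,1],
  [0,0,0,0,0,0,1],
])

```text
time: 7.4
tcp_pos: [0.5108, -0.0467, 0.1979]
ee_rot: [0.615, 0.729, 0.193, -0.23]
force: [0.1, 0.5, -0.1]
opening: 0.242
finger_force: 50.0
```

Emit:
jog_arm([
  [0.027,-0.162,-0.115,0,0,0,1],
  [0,0,0,0,0,0,1],
  [0.027,-0.162,-0.115,0,0,0,1],
  [0,0,0,0,0,0,1],
  [0,0,0,0,0,0,1],
])

```text
time: 7.9
tcp_pos: [0.5113, -0.0501, 0.1954]
ee_rot: [0.615, 0.729, 0.193, -0.23]
force: [-0.8, 1.7, -0.7]
opening: 0.246
finger_force: 50.0
```

Emit:
jog_arm([
  [0.027,-0.162,-0.115,0,0,0,1],
  [0,0,0,0,0,0,1],
  [0,0,0,0,0,0,1],
])

```text
time: 8.2
tcp_pos: [0.5116, -0.0518, 0.1943]
ee_rot: [0.615, 0.729, 0.193, -0.23]
force: [-0.5, 1.3, -0.9]
opening: 0.247
finger_force: 50.0
```

```bash
python3 - <<'E'
from m import *
s=bot.sense();R=Ro.from_quat(s["ee_rot"]).as_matrix();print(s["time"],s["tcp_pos"],R[:,0].round(4),"tool F",R.T@s["force"],"T",R.T@s["ft_torque"])
E
```

```text
8.2 [ 0.51159434 -0.05175696  0.19429909] [-0.1363  0.8079  0.5733] tool F [ 0.5727011  -0.31205827  1.50180932] T [ 0.06581915 -0.27735427 -0.00371368]
```

Emit:
jog_arm([
  [0.027,-0.162,-0.115,0,0,0,1],
  [0,0,0,0,0,0,1],
  [0,0,0,0,0,0,1],
])

```text
time: 8.5
tcp_pos: [0.5118, -0.0528, 0.1936]
ee_rot: [0.615, 0.729, 0.193, -0.231]
force: [-2.0, 3.8, 4.2]
opening: 0.246
finger_force: 50.0
```

Emit:
jog_arm([
  [0.027,-0.162,-0.115,0,0,0,1],
  [0,0,0,0,0,0,1],
  [0,0,0,0,0,0,1],
])

```text
time: 8.8
tcp_pos: [0.5118, -0.0529, 0.1935]
ee_rot: [0.614, 0.729, 0.194, -0.232]
force: [-4.1, 10.6, 11.1]
opening: 0.244
finger_force: 50.0
```

Emit:
jog_arm([
  [0.027,-0.162,-0.115,0,0,0,1],
  [0,0,0,0,0,0,1],
  [0,0,0,0,0,0,1],
])

```text
time: 9.1
tcp_pos: [0.5117, -0.053, 0.1935]
ee_rot: [0.613, 0.729, 0.195, -0.234]
force: [-5.7, 15.8, 16.5]
opening: 0.241
finger_force: 50.0
```

```bash
python3 - <<'E'
from m import *
s=bot.sense();R=Ro.from_quat(s["ee_rot"]).as_matrix();print(s["time"],s["tcp_pos"],R[:,0].round(4),"tool F",R.T@s["force"],"T",R.T@s["ft_torque"])
E
```

```text
9.1 [ 0.511748   -0.05296318  0.19348972] [-0.1385  0.8027  0.5801] tool F [23.01291082 -2.91770551 -3.82627148] T [0.46016204 3.16477118 0.05135402]
```

Emit:
jog_arm([
  [0,0,0,-0.008,-0.0013,0,1],
  [0,0,0,0,0,0,1],
  [0,0,0,0,0,0,1],
])

```text
time: 9.4
tcp_pos: [0.5117, -0.053, 0.1934]
ee_rot: [0.614, 0.73, 0.193, -0.231]
force: [-4.2, 14.5, 16.0]
opening: 0.241
finger_force: 50.0
```

```bash
python3 - <<'E'
from m import *
s=bot.sense();R=Ro.from_quat(s["ee_rot"]).as_matrix();print(s["time"],s["tcp_pos"],R[:,0].round(4),"tool F",R.T@s["force"],"T",R.T@s["ft_torque"])
E
```

```text
9.4 [ 0.51172244 -0.05295402  0.19336304] [-0.1392  0.8074  0.5734] tool F [21.41595995 -1.68494611 -4.50838795] T [0.40198988 3.18737706 0.05827056]
```

Emit:
jog_arm([
  [-0.04,0.242,0.172,0,0,0,1],
  [-0.04,0.242,0.172,0.008,0.0013,0,1],
  [-0.04,0.242,0.172,0,0,0,1],
  [0,0,0,0,0,0,1],
])

```text
time: 9.8
tcp_pos: [0.5113, -0.0496, 0.1959]
ee_rot: [0.616, 0.729, 0.193, -0.23]
force: [0.1, -0.3, -1.6]
opening: 0.245
finger_force: 50.0
```

```bash
python3 - <<'E'
from m import *
s=bot.sense();R=Ro.from_quat(s["ee_rot"]).as_matrix();print(s["time"],s["tcp_pos"],R[:,0].round(4),"tool F",R.T@s["force"],"T",R.T@s["ft_torque"])
a=np.array([-.136,.8077,.5736]);r=s["tcp_pos"]-[.5117,-.053,.1934];print(r@a,R.T@(r-(r@a)*a))
E
```

```text
9.8 [ 0.51128031 -0.04962018  0.19592476] [-0.1362  0.8084  0.5727] tool F [-1.16550935  0.08892299  1.12769845] T [ 0.01165998 -0.45649346  0.01910112]
0.0042351552359472635 [ 3.17342681e-07  1.47033564e-04 -1.16609217e-04]
```

Free of side load and on the axis. I'll withdraw 14 cm.

Emit:
jog_arm([
  [-0.136,0.808,0.573,0,0,0,1],
  [-0.136,0.808,0.573,0,0,0,1],
  [-0.136,0.808,0.573,0,0,0,1],
  [-0.136,0.808,0.573,0,0,0,1],
  [-0.136,0.808,0.573,0,0,0,1],
  [-0.136,0.808,0.573,0,0,0,1],
  [-0.136,0.808,0.573,0,0,0,1],
  [-0.136,0.808,0.573,0,0,0,1],
  [-0.136,0.808,0.573,0,0,0,1],
  [-0.136,0.808,0.573,0,0,0,1],
  [-0.136,0.808,0.573,0,0,0,1],
  [-0.136,0.808,0.573,0,0,0,1],
])

```text
time: 11.0
tcp_pos: [0.4947, 0.0484, 0.2653]
ee_rot: [0.615, 0.729, 0.193, -0.23]
force: [0.3, 0.2, -1.2]
opening: 0.243
finger_force: 50.0
```

Emit:
jog_arm([
  [-0.136,0.808,0.573,0,0,0,1],
  [-0.136,0.808,0.573,0,0,0,1],
  [0,1.5,0,-0.1205,-0.0203,0,1],
  [0,1.5,0,-0.1205,-0.0203,0,1],
  [0,1.5,0,-0.1205,-0.0203,0,1],
  [0,1.5,0,-0.1205,-0.0203,0,1],
  [0,1.5,0,-0.1205,-0.0203,0,1],
  [0,1.0,0,0,0,0,1],
  [0,0.5,0,0,0,0,1],
  [0,0,0,0,0,0,1],
  [0,0,0,0,0,0,1],
  [0,0,0,0,0,0,1],
])

```text
time: 12.2
tcp_pos: [0.4924, 0.1525, 0.276]
ee_rot: [0.647, 0.763, -0.001, -0.001]
force: [0.1, -0.8, -1.0]
opening: 0.241
finger_force: 50.0
```

```bash
python3 - <<'E'
from m import *
s=bot.sense();R=Ro.from_quat(s["ee_rot"]).as_matrix();print(s["time"],s["tcp_pos"],R[:,0].round(4),R.T@s["force"],abs(s["joint_vel"]).max())
n="scene"
p,d,c=grab(n); X=pts(d,c);W=X.reshape(-1,3)
o,_=cv2.projectPoints(s["tcp_pos"][None]+(R@[-.1,0,0])[None],cv2.Rodrigues(np.array(c["R"]))[0],np.array(c["t"]),np.array(c["intrinsics"]),np.array(c["D"]));u,v=o.ravel().astype(int)
cv2.imwrite(f"pics/{n}5.png",cv2.resize(p[v-60:v+60,u-80:u+80,::-1],(800,600),interpolation=2))
L,_,_=tool(W)
for lo in np.arange(.03,.14,.01):
    k=(-L[:,0]>lo)&(-L[:,0]<lo+.01)&(np.hypot(L[:,1]+.001,L[:,2]+.007)<.012)
    if k.any(): print(lo.round(2),k.sum(),(1000*L[k].mean(0)).round(1),1000*(-L[k,0]).max())
E
```

```text
12.2 [0.49241867 0.15245015 0.27599017] [-1.639e-01  9.865e-01  3.000e-04] [-0.83262548  0.00172958  0.98599195] 0.004432984545906431
0.03 42 [-34.7  -3.3  -8.8] 39.566076865170736
0.04 14 [-45.4  -2.   -7.3] 49.57240410750269
0.05 13 [-55.4  -2.5  -7.1] 59.41519334607086
0.06 12 [-65.1  -2.5  -8. ] 69.40074452721426
0.07 14 [-75.2  -2.4  -7.4] 79.83501853904805
0.08 12 [-84.9  -3.1  -7.8] 89.52206876114153
0.09 15 [-94.3  -3.   -7.7] 99.12728617470526
0.1 14 [-104.3   -2.5   -7.3] 108.84595678558728
0.11 10 [-115.    -2.8   -7.6] 119.38183431879608
0.12 4 [-121.4   -1.5   -6.1] 122.97618687599861
```

View pics/scene5.png

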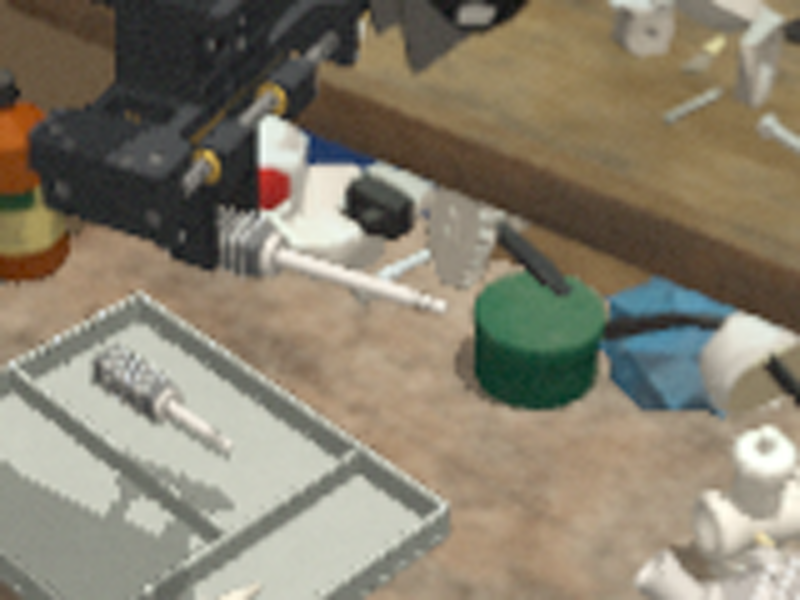

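The plunger is now pushed in: the tip is at crop (443,305), about 13 mm shorter than before. The gauge is level and nothing else has moved. I'll back off a bit further and hand in.

Emit:
jog_arm([
  [0,1,0,0,0,0,1],
  [0,2,0,0,0,0,1],
  [0,2,0,0,0,0,1],
  [0,1,0,0,0,0,1],
  [0,0.5,0,0,0,0,1],
  [0,0,0,0,0,0,1],
  [0,0,0,0,0,0,1],
  [0,0,0,0,0,0,1],
  [0,0,0,0,0,0,1],
  [0,0,0,0,0,0,1],
])

```text
time: 13.25
tcp_pos: [0.4922, 0.2185, 0.2763]
ee_rot: [0.646, 0.763, -0.001, -0.001]
force: [-0.2, -0.1, -0.8]
opening: 0.249
finger_force: 50.0
```

```bash
python3 -c "
from cell import bot
s=bot.sense();print(s['time'],s['tcp_pos'],s['ee_rot'],abs(s['joint_vel']).max());print(bot.finish_job())"
```

```text
13.25 [0.49221547 0.21850419 0.27633865] [ 0.64580998  0.76349692 -0.00115169 -0.00077283] 0.0027054670761568994
the job is handed in; nothing more can be done
None
```

I seated the long gauge on the guide tube (about 21 N push), drew it back out along the tube, and handed the job in at 13.25 s; it is held level and still about 0.28 m above the bench, clear of the engine, with its plunger pushed in roughly 13 mm further than at the start.

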